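Tuck the plant label under the holder's weighted arm

TASK

At the pot-sorting bench, take the loose long, pointed plant label, the one just like those in the holder, and slide it point first under the holder's weighted arm, so that it lies squarely on top of the pile, in nearly up to the back stop and held down by the arm. Leave the pile in its place under it.

Things in the scene. Friction and masses are not known exactly. Their poses are not given: they have to be found in the camera images.
- label_mid (a point): Centre (half-way up) of the loose label: white wooden slat 180 x 50 x 10 mm, 60 g, lying flat on the bench; x axis along it to its pointed end (last 25 mm, 90 degrees), z up; square head end 90 mm behind. Grip across the 50 mm width near the head. By it, in any order, lie a short pointed label (115 mm) and a 180 mm slat with two square ends: not those.
- label_tip (a point): The very point of that label, half-way up: 90 mm from label_mid along its x axis.
- holder: Label holder fixed to the bench: plywood base 90 mm wide, 12 thick, from x = -105 to 145 mm, no side walls. Origin at bench height; x level from the open front to the back stop, y across, z up. Stop: front face at x = 100, 70 wide, top at z = 42. Two labels lie on the base, points to the stop, centred on y = 0; pile top z = 32. A third, fully home, has its middle at x = 10, z = 37.
- clamp (a joint): Hinge angle (rad) of the holder's steel arm: 0 resting on the two labels, 0.11 on three; falls by its own weight. Pivot behind the stop (x = 125, z = 36 mm in the holder's frame). Its rounded foot, 36 mm wide, rests on the pile at x = 35; a lip before it slopes up 28 degrees to x = -9.
- lip (a point): Lower front edge of the arm's upturned lip, about 22 mm above the pile at the start: a label slid along the pile beneath it towards the stop lifts the arm by itself (about 1 N at the foot, a push of some newtons). The arm's highest part, its round weight, stays below 90 mm over the bench with the label in.
- pile1_mid (a point): Centre (half-way up) of the upper of the two labels already in the holder, same size and shape as the loose one, its x axis towards its point.

How it is judged (in metres and radians):
At the end, for the whole second after the job is handed in: Label flat on the pile, point within 20 mm of the stop, centred within 16 mm, in line within 10 degrees, the arm resting on it (joint 0.06 to 0.19 rad); the pile's upper label still under it, its middle within 16 mm of the centre line, its point within 22 mm of the stop (x of label_tip in the frame of holder above 0.08 m and angle between the x axis of label_mid and the x axis of holder, either way round below 0.175 rad and y of label_mid in the frame of holder between -0.016 and 0.016 m and z of label_mid in the frame of holder between 0.032 and 0.043 m and angle between label_mid's own z axis and vertical below 0.09 rad and value of joint clamp between 0.06 and 0.19 rad and y of pile1_mid in the frame of holder between -0.016 and 0.016 m and z of pile1_mid in the frame of holder between 0.022 and 0.033 m and x of pile1_mid in the frame of holder above -0.012 m); the robot touches nothing.
It also fails if it takes over 42 s, if anything falls off the work surface, if the arm or the gripper's body presses on something with over 40 N, if the wrist force passes 120 N, or if a joint passes its speed limit or range.

ROBOT

A 7-joint arm with a two-finger parallel gripper is mounted at the origin on the work surface. World frame = base frame: x ahead of the robot, y to its left, z up, the work surface at z = 0. Lengths are in m, angles in degrees, forces in N, time in s.
With the tool pointing down it reaches from about 0.425 to 0.875 m from the base axis. Payload 4.7 kg.
Tool frame: the origin (TCP) lies midway between the tips of the shut fingers; the grasp point (between the pads) lies 19 mm behind it (arm.grip_point_offset is the distance from the TCP to the grasp point, in m); z points along the fingers, y is the direction in which the jaws open and shut (so a half turn about z gives the same grasp; the last joint's range is limited). The gripper opens to 87 mm and grips with 3 to 60 N. Pads are 19 mm wide; open, the fingers measure 117 mm over their backs; the gripper's body (75 mm by 190 mm) begins 51 mm behind the grasp point.
Start: joints at [-69.15, 18.392, -4.016, 83.108, 1.295, 78.541, -3.26], TCP at [0.223, 0.611, 0.223] pointing down, gripper open.
Joint ranges: [-163.93, 163.93], [-17.29, 119.83], [-79.2, 71.16], [3.27, 140.29], [-89.18, 269.18], [5.43, 117.66], [-154.24, 154.24]. Speed limits (degrees/s): [147.25, 147.25, 180, 180, 180, 180, 180].

INTERFACE

Orientations are given as [roll, pitch, yaw] about the fixed x, y, z axes, in that order (R = Rz(yaw) Ry(pitch) Rx(roll)).
In Python, from plant import observe, capture, arm, find_in, cut_out, mark_of gives the robot as it stands.
- The arm moves only by the shell command python3 -m inch 'ROWS' [OPENING] [FORCE]. ROWS is JSON, one flat list of numbers, 4 for each row, row after row: the shift along the tool's x, y, z in m, then the turn about the tool's z in rad. In form: [x, y, z, roll, x, y, z, roll, ...]. A call has 1 to 12 rows; each row is the pose to reach, as a shift and turn from the pose measured when the call began, along the tool's axes at that moment; what a row does not reach only later rows make up. A row lasts 1/10 s, in which the tool goes at most 50 mm and 8.59 degrees, less where a joint would pass 70% of its speed; a pose out of reach is approached as far as the arm can. A call with a gripper value outside its range is refused whole. OPENING is the opening, from -1 (shut) to 1 (fully open), set as the call begins (- or left out, the last holds). The fingers move at their own pace and stop on an object; FORCE is the grip in N (left out, the last holds). Time passes only in rows, so rows that repeat a pose let the fingers close. It gives the time, the measured TCP pose, the force and the opening at its end, in the units of the state.
- observe(): the state, without advancing time (a new reading comes with each control period).
- capture(name): name is "side" or "top"; returns a dict with "color" (384x512x3 uint8, red, green, blue), "fov_y" (degrees; the focal length in pixels is half the picture's height over the tangent of half this angle, whatever the lens; pixels are square), "cx", "cy" (the principal point, pixels), "xyz" and "attitude" of the camera in the world. Camera axes: x right, y up, looking along -z (the intrinsics and any distortion apply to the point x, -y, -z); pixel columns grow to the right and rows downward; lengths in m; the calibration is good to about 2 mm. A picture is of the moment at which its call begins. There is no depth.
- arm.hand_in(): hands the job in, once; it reports no verdict.
Trained networks look in the newest picture that a camera, given by its name, has taken for a name from the list of things; names that differ only in an ending like _2 or _b are one class to them, and where a whole thing is asked for, a point or a joint stands for the part that bears it (a point fixed in the world has none). Each returns a list of dicts, best first, with "p" (0 to 1); they miss things now and then, are a little off and sometimes report something else, mostly with a low value. They report only what shows in the picture. A call takes as long as a camera call.
- find_in(camera, query): "box" ([left, top, width, height] in pixels, round what is visible of it).
- cut_out(camera, query): "pixels" (384x512 bool, what is visible of it) and "box" ([left, top, width, height] in pixels, round what is visible of it).
- mark_of(camera, query): "uv" ([column, row] in pixels: a listed point, or the origin of a listed thing).
The state is a dict: "t": time; "qpos": joint angles; "qvel": joint speeds; "tau": joint torques, N m; "position": TCP position; "ee_rot": TCP orientation; "wrist_force": force on the tool from outside, world axes, zero at the start; "torque": the same for the moment, N m; "width": finger opening in m.
Only numpy, scipy, OpenCV 4.12 (cv2) and the standard library are available. Lean on these libraries where they do the work, as an engineer would, in place of code of your own. Each camera call takes 0.05 s, during which the arm holds its last target. There are 200 camera calls.

## Working session

There is one attempt and no reset: what is moved stays moved. The work goes in short steps, Python scripts to look and compute and a shell command to move; the robot and the scene stay as the last step left them, time stands still between calls to the robot, and variables do not carry over. Pictures are saved under pics/ and viewed, on a budget of 10 in all, crops included, one or two more only if the job needs it, and the job is handed in when it is done.

```bash
ls; mkdir -p pics
python3 - <<'E'
from plant import *
import cv2,numpy as np
print(observe())
for n in("side","top"):
    c=capture(n); cv2.imwrite(f"pics/{n}0.png",cv2.cvtColor(c["color"],cv2.COLOR_RGB2BGR))
    print({k:v for k,v in c.items() if k!="color"})
    for q in("label_mid","label_tip","holder","lip","pile1_mid"):
        print(n,q,[(m["p"],np.round(m["uv"],1)) for m in mark_of(n,q)][:4],[(round(m["p"],2),np.round(m["box"])) for m in find_in(n,q)][:4])
E
```

```text
pics
{'t': 0.0, 'qpos': array([-69.1504888 ,  18.43917444,  -4.0150638 ,  83.17606408,
         1.29488018,  78.54017374,  -3.25890132]), 'qvel': array([-0.03165295,  0.13489311,  0.07266007,  0.02165114,  0.02097716,
        0.03712528, -0.06257414]), 'tau': array([ 1.76059707e-04, -4.91289246e+01, -4.03486155e-01, -3.12523091e+01,
       -6.36083423e-02,  4.38966625e-02,  1.97577883e-04]), 'position': array([0.22261715, 0.61009316, 0.22144996]), 'ee_rot': array([-1.79889823e+02,  5.81620080e-03,  1.59960901e+02]), 'wrist_force': array([-0.10635211,  0.28493031,  0.70194651]), 'torque': array([ 0.02735688,  0.02650359, -0.00389132]), 'width': 0.0870214542370478}
{'fov_y': 57.6901777876275, 'cx': 262.7771364523746, 'cy': 195.55499798267934, 'xyz': array([ 0.25680516, -0.60215431,  0.61719393]), 'attitude': array([ 51.97637763,  -0.88537959, -33.7683268 ])}
side label_mid [(0.97, array([303. , 306.5]))] [(0.71, array([264., 278.,  72.,  63.]))]
side label_tip [(0.77, array([335.9, 279.6]))] [(0.84, array([270., 282.,  70.,  64.]))]
side holder [(0.85, array([210.8, 175.3]))] [(0.67, a
[... 201 characters left out ...]
array([184., 156.,  50.,  24.]))]
{'fov_y': 45.33915348684072, 'cx': 257.527154776228, 'cy': 188.04300501003146, 'xyz': array([ 0.52327837, -0.04303215,  0.92421879]), 'attitude': array([  6.53431654,   0.57800231, -88.78977091])}
top label_mid [(0.92, array([399.1, 221.7]))] [(0.73, array([377., 178.,  42.,  86.]))]
top label_tip [(0.76, array([389.4, 173.9]))] [(0.66, array([380., 177.,  39.,  93.]))]
top holder [(0.55, array([129., 192.]))] [(0.66, array([104., 116.,  51., 125.]))]
top lip [(0.98, array([119.7, 192.5]))] [(0.91, array([109., 122.,  28.,  68.]))]
top pile1_mid [(0.88, array([122.4, 180.1]))] [(0.68, array([110., 143.,  26.,  89.])), (0.26, array([379., 178.,  38.,  93.]))]
```

View pics/top0.png

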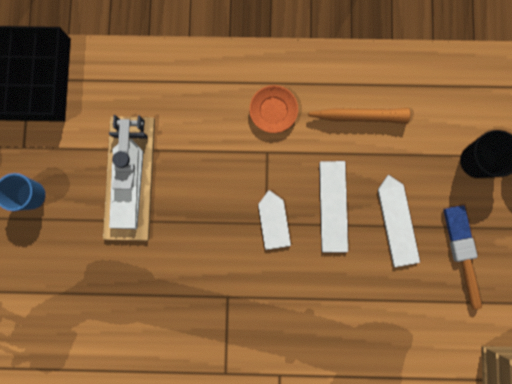

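View pics/side0.png

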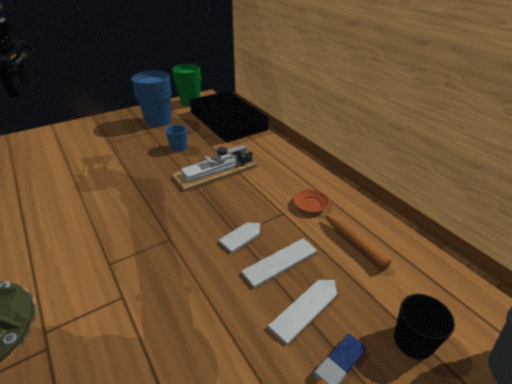

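```bash
cat > h.py <<'E'
import numpy as np,cv2
from plant import *
from scipy.spatial.transform import Rotation as R
def cam(c):
    f=192/np.tan(np.radians(c["fov_y"]/2)); return f,R.from_euler("xyz",c["attitude"],degrees=True).as_matrix()
def ray(c,uv,z):
    f,M=cam(c); d=M@np.array([(uv[0]-c["cx"])/f,-(uv[1]-c["cy"])/f,-1]); return c["xyz"]+d*(z-c["xyz"][2])/d[2]
def proj(c,p):
    f,M=cam(c); q=M.T@(np.array(p)-c["xyz"]); return np.array([c["cx"]-f*q[0]/q[2],c["cy"]+f*q[1]/q[2]])
def hull(c,m,z):
    "mask boundary on plane z, world xy"
    cs,_=cv2.findContours(m.astype(np.uint8),cv2.RETR_EXTERNAL,cv2.CHAIN_APPROX_NONE)
    k=max(cs,key=cv2.contourArea)[:,0]; return np.array([ray(c,u,z)[:2] for u in k],np.float32)
E
python3 - <<'E'
from h import *
for n in("top","side"):
    c=capture(n)
    for q,z in(("label_mid",.010),("holder",.012),("pile1_mid",.032)):
        r=cut_out(n,q)
        if not r: print(n,q,"none");continue
        r=r[0]; P=hull(c,r["pixels"],z); rc=cv2.minAreaRect(P*1000)
        print(n,q,round(r["p"],2),r["box"],"rect mm",np.round(rc[0],1),np.round(rc[1],1),round(rc[2],1))
        print(np.round(cv2.boxPoints(rc)).tolist())
    for q,z in(("label_mid",.005),("label_tip",.005),("holder",0),("lip",.054),("pile1_mid",.027)):
        print(n,q,[np.round(ray(c,m["uv"],z)*1000,1) for m in mark_of(n,q)][:2])
E
```

```text
top label_mid 0.7 [377.3, 176.6, 43.9, 87.2] rect mm [ 569.1 -307.8] [175.8  53.3] 10.8
[[478.0, -298.0], [488.0, -350.0], [660.0, -318.0], [650.0, -265.0]]
top holder 0.6 [103.1, 119.7, 48.8, 122.2] rect mm [644.2 227. ] [ 91.6 250.8] 89.7
[[519.0, 182.0], [769.0, 181.0], [770.0, 272.0], [519.0, 273.0]]
top pile1_mid 0.72 [107.1, 141.6, 30.5, 88.2] rect mm [626.8 230.2] [166.2  52. ] 0.7
[[543.0, 255.0], [544.0, 203.0], [710.0, 205.0], [710.0, 257.0]]
top label_mid [array([ 575.1, -312.6,    5. ])]
top label_tip [array([ 660.3, -287.6,    5. ])]
top holder [array([619.3, 227.7,   0. ])]
top lip [array([611.6, 232.3,  54. ])]
top pile1_mid [array([632.7, 237.9,  27. ])]
side label_mid 0.65 [267.5, 278.5, 69.6, 65.3] rect mm [ 570.6 -310.7] [183.1  53.5] 11.2
[[476.0, -302.0], [486.0, -355.0], [666.0, -319.0], [655.0, -267.0]]
side holder 0.73 [172.4, 146.1, 84.0, 42.6] rect mm [654.2 255.7] [162.4 273.6] 89.7
[[517.0, 175.0], [791.0, 174.0], [791.0, 336.0], [518.0, 338.0]]
side pile1_mid 0.75 [179.5, 154.7, 55.6, 25.1] rect mm [629.8 230.6] [180.4  66.1] 1.5
[[539.0, 261.0], [541.0, 195.0], [721.0, 200.0], [719.0, 266.0]]
side label_mid [array([ 569.7, -306. ,    5. ])]
side label_tip [array([ 661.7, -292.2,    5. ])]
side holder [array([626.4, 238.4,   0. ])]
side lip [array([613.1, 231.1,  54. ])]
side pile1_mid [array([632.2, 229.7,  27. ])]
```

Run:
```python
from h import *
def wht(c,box,z,thr=150):
    hsv=cv2.cvtColor(c["color"],cv2.COLOR_RGB2HSV); x,y,w,h=box
    m=np.zeros((384,512),np.uint8); m[y:y+h,x:x+w]=((hsv[...,1]<50)&(hsv[...,2]>thr))[y:y+h,x:x+w]
    P=hull(c,m,z)*1000; rc=cv2.minAreaRect(P); return P,rc
for n,b1,b2 in(("top",(370,170,55,105),(105,140,38,92)),("side",(262,272,85,75),None)):
    c=capture(n)
    P,rc=wht(c,b1,.010); print(n,"label",np.round(rc[0],1),np.round(rc[1],1),round(rc[2],2))
    ax=R.from_euler("z",rc[2] if rc[1][0]>rc[1][1] else rc[2]-90,degrees=True).as_matrix()[:2,:2]
    Q=P@ax; print(" along min/max",Q[:,0].min(),Q[:,0].max(),"tip",P[Q[:,0].argmax()],"width",np.ptp(Q[:,1]))
    # direction from head half of edges
    if b2:
        P,rc=wht(c,b2,.032); print(n,"pile",np.round(rc[0],1),np.round(rc[1],1),round(rc[2],2),np.round(cv2.boxPoints(rc)).tolist())
    H=np.array([624,229,0])
    for p in([-105,45,12],[-105,-45,12],[145,45,12],[145,-45,12],[-80,25,32],[-80,-25,32]): print(np.round(proj(c,(H+p)/1000),1).tolist(),end=" ")
    print()
    im=cv2.cvtColor(c["color"],cv2.COLOR_RGB2BGR)
    x,y,w,h=(90,100,80,150) if n=="top" else (160,135,110,70)
    for p in([-105,45,12],[-105,-45,12],[145,45,12],[145,-45,12],[-80,25,32],[-80,-25,32]):
        u=np.round(proj(c,(H+p)/1000)).astype(int); im[u[1],u[0]]=(0,0,255)
    s=4 if n=="top" else 6
    cv2.imwrite(f"pics/{n}_h.png",cv2.resize(im[y:y+h,x:x+w],None,fx=s,fy=s,interpolation=cv2.INTER_NEAREST))
a=cv2.imread("pics/top_h.png");b=cv2.imread("pics/side_h.png")
o=np.zeros((600,800,3),np.uint8); o[:600,:320]=a; b=cv2.resize(b,(480,305)); o[:305,320:]=b; cv2.imwrite("pics/hold.png",o)
```

```text
top label [ 571.4 -310.2] [179.4  50.9] 11.19
 along min/max 410.61685667107315 589.9988737678411 tip [ 659.2853  -292.30017] width 50.86689276274808
top pile [627.7 228. ] [ 57.1 168.9] 89.5 [[543.0, 200.0], [712.0, 199.0], [712.0, 256.0], [543.0, 257.0]]
[102.0, 239.5] [147.3, 240.4] [109.3, 116.2] [153.2, 117.0] [109.4, 226.7] [135.1, 227.2] 
side label [ 572.8 -308.9] [176.7  48.8] 11.01
 along min/max 414.88754083119403 591.6355554018619 tip [ 659.32587 -290.90872] width 48.75489553868613
[171.1, 174.2] [183.2, 189.2] [241.8, 151.4] [256.3, 163.8] [180.6, 169.3] [187.6, 177.4]
```

View pics/hold.png

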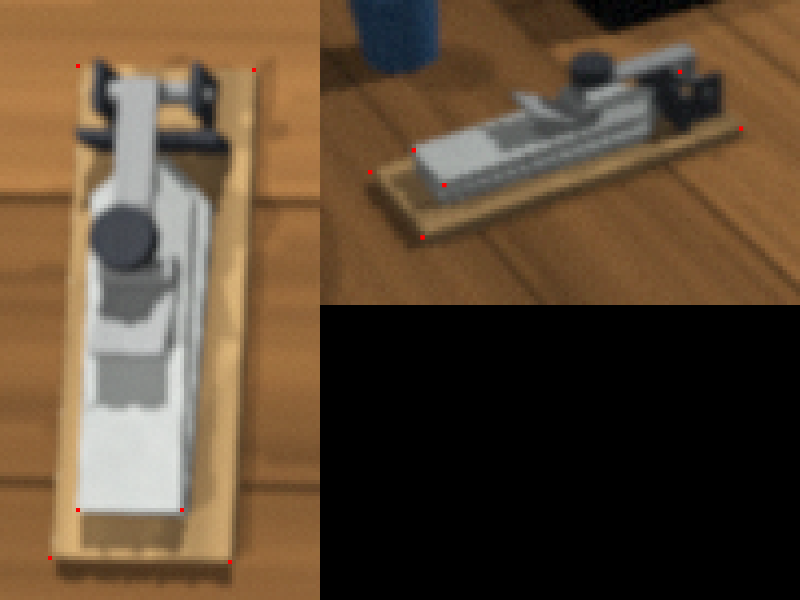

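```bash
python3 -m inch '[-0.366,-0.197,0,-0.543,-0.366,-0.197,0,-0.543,-0.366,-0.197,0,-0.543,-0.366,-0.197,0,-0.543,-0.366,-0.197,0,-0.543,-0.366,-0.197,0,-0.543,-0.366,-0.197,0,-0.543,-0.366,-0.197,0,-0.543,-0.366,-0.197,0,-0.543,-0.366,-0.197,0,-0.543]' 1 40; python3 -c "
from plant import *
print(observe()['qpos'])"
```

```text
t: 3.1
position: [0.5022, 0.2956, 0.2228]
ee_rot: [-179.9, 0.1, -169.4]
wrist_force: [0.1, 0.2, 1.0]
width: 0.087
[-39.63389549  10.06952628   7.34306578  93.41268042  -1.19914339
  76.57109753  68.49062166]
```

```bash
python3 -m inch '[0.105,-0.608,0.1,-0.009,0.105,-0.608,0.1,-0.009,0.105,-0.608,0.1,-0.009,0.105,-0.608,0.1,-0.009,0.105,-0.608,0.1,-0.009,0.105,-0.608,0.1,-0.009,0.105,-0.608,0.1,-0.009,0.105,-0.608,0.1,-0.009,0.105,-0.608,0.1,-0.009,0.105,-0.608,0.1,-0.009,0.105,-0.608,0.1,-0.009,0.105,-0.608,0.1,-0.009]' 1 40; python3 -c "
from plant import *
print(observe()['qpos'],observe()['position'],observe()['ee_rot'])"
```

```text
t: 4.3
position: [0.5116, -0.2922, 0.1282]
ee_rot: [-179.9, 0.2, -168.7]
wrist_force: [0.9, 0.0, 0.2]
width: 0.0868
[ -1.55067581  16.19119355  33.80809937 100.10965633  -9.8111425
  66.4860943  136.41898617] [ 0.51163442 -0.29218338  0.12817421] [-1.79946592e+02  1.52735978e-01 -1.68698152e+02]
```

```bash
python3 -m inch '[0.006,-0.028,0,0.003,0.006,-0.028,0.04,0.003,0.006,-0.028,0.08,0.003,0.006,-0.028,0.1,0.003,0.006,-0.028,0.1,0.003,0.006,-0.028,0.1,0.003]' 1 40
python3 - <<'E'
from h import *
s=observe();print(s['qpos'],s['position']*1000,s['ee_rot'])
c=capture("side");cv2.imwrite("pics/s1.png",cv2.resize(cv2.cvtColor(c["color"],cv2.COLOR_RGB2BGR)[200:384,200:450],None,fx=3,fy=3))
E
```

```text
t: 4.9
position: [0.5124, -0.3199, 0.0285]
ee_rot: [-180.0, 0.2, -168.8]
wrist_force: [1.0, -1.0, 1.3]
width: 0.0871
[  3.09516274  24.73746329  32.23509193 102.68401186 -15.57377416
  56.8569458  142.73832414] [ 512.42413071 -319.93923236   28.54344294] [-1.79962067e+02  1.73902142e-01 -1.68786875e+02]
```

View pics/s1.png

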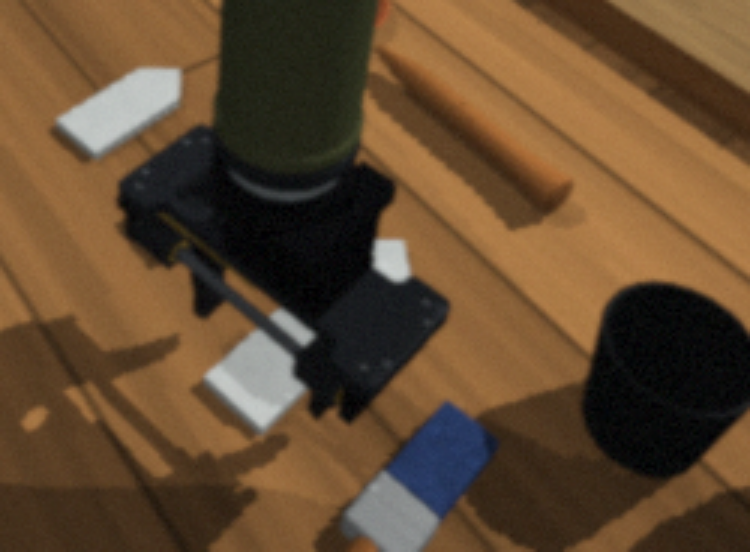

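```bash
python3 -m inch '[0.002,-0.001,0.012,0,0.002,-0.001,0.025,0,0.002,-0.001,0.025,0,0.002,-0.001,0.025,0]' 1 40; python3 -m inch '[0,0,0,0,0,0,0,0,0,0,0,0,0,0,0,0,0,0,0,0,0,0,0,0,0,0,0,0,0,0,0,0]' -1 40
```

```text
t: 5.35
position: [0.511, -0.3218, 0.0041]
ee_rot: [-179.9, 0.2, -168.8]
wrist_force: [0.1, 0.1, 0.7]
width: 0.087
t: 6.15
position: [0.511, -0.3218, 0.0042]
ee_rot: [-179.9, 0.2, -168.8]
wrist_force: [0.7, 0.0, 0.3]
width: 0.0492
```

```bash
python3 -m inch '[0,0,-0.03,0,0,0,-0.07,0,0,0,-0.12,0,-0.034,0.555,-0.12,0.196,-0.034,0.555,-0.12,0.196,-0.034,0.555,-0.12,0.196,-0.034,0.555,-0.12,0.196,-0.034,0.555,-0.12,0.196,-0.034,0.555,-0.12,0.196,-0.034,0.555,-0.12,0.196,-0.034,0.555,-0.12,0.196]' -1 40
```

```text
t: 7.25
position: [0.457, 0.0719, 0.124]
ee_rot: [-180.0, 0.3, 179.9]
wrist_force: [1.0, 0.6, -1.4]
width: 0.0493
```

```bash
python3 -m inch '[0.02,0.157,0,0,0.02,0.157,0,0,0.02,0.157,0,0,0.02,0.157,0,0,0.02,0.157,0.04,0,0.02,0.157,0.06,0,0.02,0.157,0.06,0,0.02,0.157,0.06,0]' -1 40
python3 - <<'E'
from h import *
s=observe();print(s['qpos'],s['position']*1000,s['ee_rot'],s['width'])
T=s['position'];zt=T[2]-.0042+.010
o=np.zeros((600,800,3),np.uint8)
for n,(x,y,w,h),ox in(("top",(80,100,100,150),0),("side",(130,125,130,90),400)):
    c=capture(n); print(n,[(round(m["p"],2),np.round(ray(c,m["uv"],zt-.005)*1000,1)) for q in("label_tip","label_mid") for m in mark_of(n,q)[:2]])
    im=cv2.cvtColor(c["color"],cv2.COLOR_RGB2BGR)
    for p in((.624-.035,.229),(.437+62e-3,.229)):
        u=np.round(proj(c,[*p,zt])).astype(int); im[u[1],u[0]]=(0,0,255)
    k=cv2.resize(im[y:y+h,x:x+w],None,fx=400/w,fy=400/w,interpolation=cv2.INTER_NEAREST); o[:k.shape[0],ox:ox+400]=k[:600]
cv2.imwrite("pics/pre.png",o)
E
```

```text
t: 8.05
position: [0.4376, 0.2284, 0.0641]
ee_rot: [-180.0, 0.3, 179.9]
wrist_force: [0.8, 0.0, -0.0]
width: 0.0491
[-40.17876495   7.44097226  10.01095408 115.86587664  -1.3594975
  56.60695197  60.39455364] [437.59072833 228.35390698  64.07096256] [-179.97018131    0.25573524  179.90106547] 0.04906967900268811
top [(0.72, array([584.7, 231.6,  64.9])), (0.62, array([502.1, 226.4,  64.9]))]
side [(0.77, array([587.1, 216.1,  64.9])), (0.86, array([496.3, 244.2,  64.9]))]
```

View pics/pre.png

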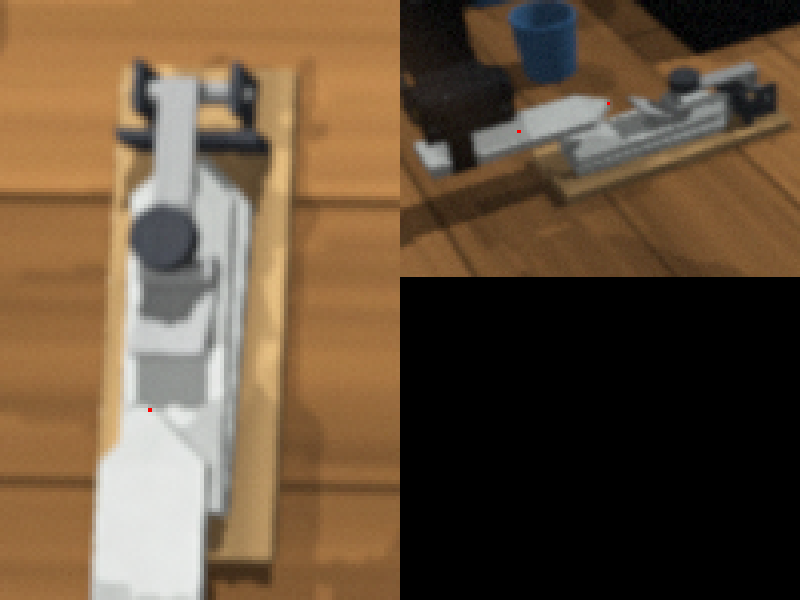

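```bash
python3 -m inch '[0,0,0.015,0,0,0,0.027,0,0,0,0.027,0,0,0,0.027,0]' -1 40; python3 -m inch '[-0.015,0,0,0,-0.03,0,0,0,-0.045,0,0,0,-0.06,0,0,0,-0.06,0,0,0]' -1 40
```

```text
t: 8.75
position: [0.4381, 0.2291, 0.0378]
ee_rot: [180.0, 0.3, 179.9]
wrist_force: [0.3, 0.3, -0.6]
width: 0.0497
t: 9.25
position: [0.4998, 0.2287, 0.0386]
ee_rot: [180.0, 0.4, 179.9]
wrist_force: [0.1, -0.3, -1.3]
width: 0.0489
```

```bash
python3 -m inch '[-0.01,0,0.002,0,-0.02,0,0.002,0,-0.03,0,0.002,0,-0.04,0,0.002,0,-0.04,0,0.002,0]' -1 40
python3 - <<'E'
from h import *
s=observe();print(s['qpos'],s['position']*1000,s['ee_rot'],s['wrist_force'])
o=np.zeros((600,800,3),np.uint8)
for n,(x,y,w,h),ox in(("top",(80,100,100,150),0),("side",(150,125,100,80),400)):
    c=capture(n); im=cv2.cvtColor(c["color"],cv2.COLOR_RGB2BGR)
    k=cv2.resize(im[y:y+h,x:x+w],None,fx=400/w,fy=400/w,interpolation=cv2.INTER_CUBIC); o[:k.shape[0],ox:ox+400]=k[:600]
cv2.imwrite("pics/ins.png",o)
E
```

```text
t: 9.75
position: [0.542, 0.2284, 0.0371]
ee_rot: [180.0, 0.6, 179.8]
wrist_force: [0.8, 0.4, -1.8]
width: 0.0492
[-35.50892086  19.7590181   11.69753506 104.41046953  -4.52690289
  55.77242004  67.82887717] [542.03464122 228.40248683  37.12575776] [179.95407778   0.55094866 179.79629679] [ 0.84312811  0.43697807 -1.81564228]
```

View pics/ins.png

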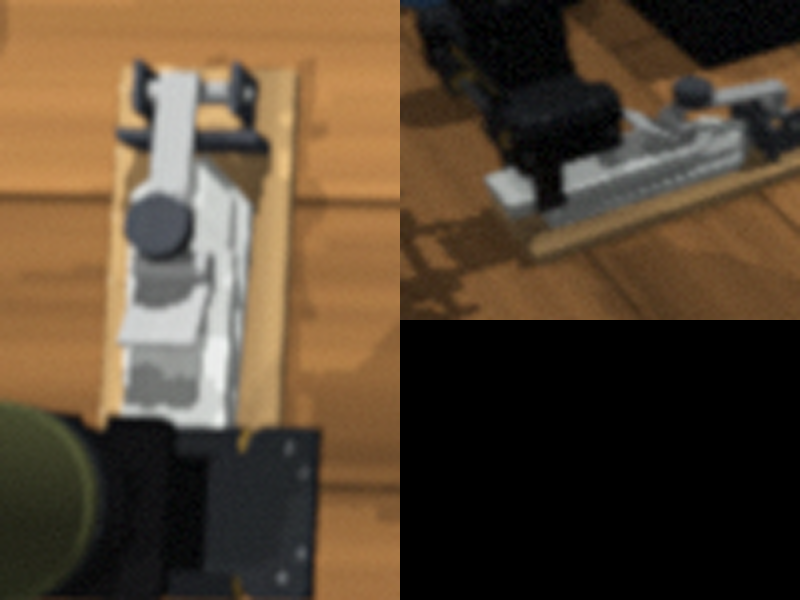

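```bash
python3 -m inch '[-0.008,0,0.001,0,-0.016,0,0.001,0,-0.023,0,0.001,0,-0.023,0,0.001,0]' -1 40; python3 -m inch '[0,0,0.001,0,0,0,0.001,0]' -1 40
```

```text
t: 10.25
position: [0.5655, 0.2283, 0.0363]
ee_rot: [180.0, 0.6, 179.8]
wrist_force: [1.3, -0.3, -1.0]
width: 0.0494
t: 10.45
position: [0.5656, 0.2283, 0.0362]
ee_rot: [179.9, 0.6, 179.8]
wrist_force: [-3.1, -0.6, 4.8]
width: 0.0494
```

```bash
python3 -m inch '[0,0,0,0,0,0,0,0,0,0,0,0,0,0,0,0,0,0,0,0,0,0,0,0]' 1 40; python3 -m inch '[0,0,-0.02,0,0,0,-0.05,0,0,0,-0.1,0,0.02,0,-0.15,0,0.05,-0.05,-0.17,0,0.05,-0.1,-0.17,0,0.05,-0.15,-0.17,0,0.05,-0.2,-0.17,0,0.05,-0.25,-0.17,0,0.05,-0.25,-0.17,0]'
python3 - <<'E'
from h import *
o=np.zeros((600,800,3),np.uint8); H=np.array([624,229,0])
for n,(x,y,w,h),ox in(("top",(80,100,100,150),0),("side",(160,130,100,70),400)):
    c=capture(n)
    print(n,[(q,round(m["p"],2),np.round(ray(c,m["uv"],z)*1000-H,1)) for q,z in(("label_tip",.037),("label_mid",.037),("pile1_mid",.027)) for m in mark_of(n,q)[:2]])
    im=cv2.cvtColor(c["color"],cv2.COLOR_RGB2BGR)
    for p in([95,0,42],[-85,25,42],[-85,-25,42],[-80,-25,32]):
        u=np.round(proj(c,(H+p)/1000)).astype(int); im[u[1],u[0]]=(0,0,255)
    k=cv2.resize(im[y:y+h,x:x+w],None,fx=400/w,fy=400/w,interpolation=cv2.INTER_NEAREST); o[:k.shape[0],ox:ox+400]=k[:600]
cv2.imwrite("pics/end.png",o)
E
```

```text
t: 11.05
position: [0.5655, 0.2283, 0.0361]
ee_rot: [179.9, 0.6, 179.8]
wrist_force: [-0.3, -0.0, -0.5]
width: 0.0849
t: 12.05
position: [0.5123, -0.0291, 0.2059]
ee_rot: [-179.9, 0.7, 179.2]
wrist_force: [0.4, 0.2, 1.1]
width: 0.0873
top [('label_tip', 0.93, array([93.2, -7.8, 37. ])), ('label_mid', 0.72, array([ 3.4,  0. , 37. ])), ('pile1_mid', 0.47, array([-0.9,  9.7, 27. ]))]
side [('label_tip', 0.69, array([109.2,   5.2,  37. ])), ('label_mid', 0.87, array([ 3. , 11.6, 37. ])), ('pile1_mid', 0.38, array([15.2,  0.2, 27. ]))]
```

View pics/end.png

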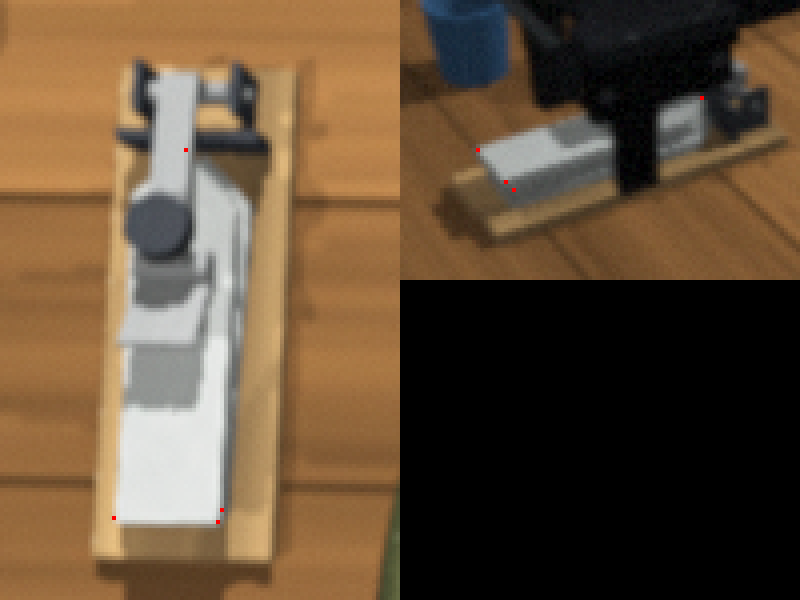

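```bash
python3 -m inch '[0,0,-0.05,0,0,-0.05,-0.1,0,0,-0.1,-0.1,0,0,-0.15,-0.1,0,0,-0.2,-0.1,0,0,-0.25,-0.1,0,0,-0.25,-0.1,0,0,-0.25,-0.1,0,0,-0.25,-0.1,0]'
python3 - <<'E'
from h import *
H=np.array([624,229,0])
c=capture("side"); im=cv2.cvtColor(c["color"],cv2.COLOR_RGB2BGR)
for p in([68,-25,42],[-87,25,42],[-87,-25,42],[-80,-25,32]):
    u=np.round(proj(c,(H+p)/1000)).astype(int); im[u[1],u[0]]=(0,0,255)
cv2.imwrite("pics/end2.png",cv2.resize(im[135:200,160:265],None,fx=7,fy=7,interpolation=cv2.INTER_CUBIC))
s=observe();print(s["position"],s["qvel"],s["t"])
E
```

```text
t: 13.35
position: [0.5125, -0.2681, 0.3044]
ee_rot: [179.9, 0.5, -179.9]
wrist_force: [0.6, 1.1, -0.1]
width: 0.0875
[ 0.51276352 -0.26736702  0.30452193] [-0.63134276 -0.4908993  -0.34923672  0.20146757  0.02032401 -0.073287
  0.29946538] 13.4
```

View pics/end2.png

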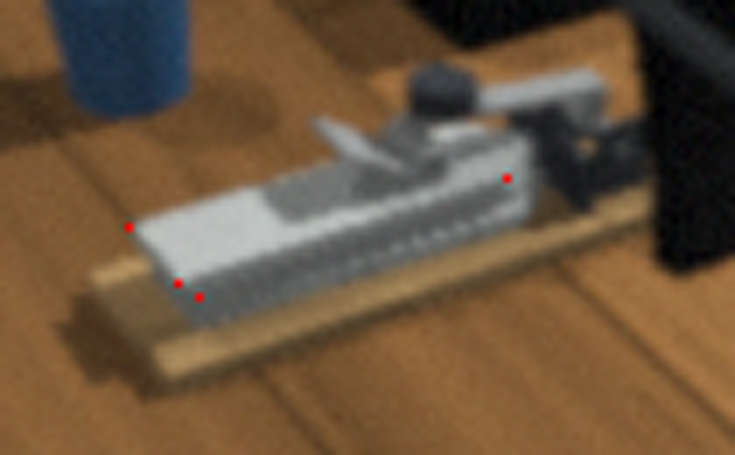

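```bash
python3 -c "
from plant import *
print(arm.hand_in())"
```

```text
the job is handed in; nothing more can be done
None
```

I gripped the loose pointed label near its head, carried it to the holder and slid it point first under the weighted arm. I then let go, backed the robot clear and handed the job in at about 13.4 s of the 42 s allowed.

**What the last checks showed:**
- **Label:** in the last two pictures it lies flat and square on the pile. The head edge is about 87 mm in front of the holder's origin, which puts the point about 7 mm short of the stop.
- **Clamp:** the arm is visibly raised and resting on the label. I did not measure the hinge angle.
- **Pile:** it is still in place under the label. Its head corner is where it was at the start, to within about a pixel (2 mm).
- **Forces:** the readings at the end of each move were never more than a few newtons.

**Where checks disagreed:** some of the network's points from the side camera did not fit the rest. It put the point 109 mm along the holder, past the stop, and the label's middle 12 mm off centre. Its marks for the pile's upper label ranged from x = -1 to 15 mm and from y = 0 to 10 mm, with low confidence. For that picture the gripper was blocking the side camera. The top camera's points and the label edges in both views agree with the figures above, so I relied on those.

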